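Show a glaze test tile's label over the colour card

ROBOT

A 6-joint arm with a two-finger parallel gripper is mounted at the origin on a cart in front of the work surface, level with it; the furniture and walls round the work are solid. World frame = base frame: x ahead of the robot, y to its left, z up, the work surface at z = 0. Lengths are in m, angles in degrees, forces in N, time in s.
With the tool pointing down it reaches from about 0.35 to 0.95 m from the base axis. Payload 17.4 kg.
Tool frame: the origin (TCP) lies where the fingers leave the gripper's body, on its centre line; the fingertips stand 84 mm ahead of it and the grasp point (between the pads) lies 65 mm ahead of it; z points along the fingers, y is the line along which they close (so a half turn about z gives the same grasp; the last joint's range is limited). The gripper opens to 93 mm and grips with 3 to 60 N. Pads are 15 mm wide; open, the fingers measure 128 mm over their backs; the gripper's body (75 mm by 188 mm) begins 65 mm behind the grasp point.
Start: joints at [73.637, 6.646, 82.598, -0, 90.757, -2.166], TCP at [0.166, 0.654, 0.303] pointing down, gripper open.
Joint ranges: [-162.19, 162.19], [-47.58, 125.68], [4.15, 143.07], [-65.23, 245.23], [0.69, 171.88], [-170.13, 170.13]. Speed limits (degrees/s): [108.29, 108.29, 127.2, 180, 180, 180].

INTERFACE

Orientations are given as [roll, pitch, yaw] about the fixed x, y, z axes, in that order (R = Rz(yaw) Ry(pitch) Rx(roll)).
In Python, from rig import bot gives the robot as it stands.
- The arm moves only by the tool servo_tool, never from a script. Its argument "motion" is one flat list of numbers, 6 for each row, row after row: the shift along the tool's x, y, z in mm, then the turn, a rotation vector about the tool's x, y, z in degrees. In form: [x, y, z, wx, wy, wz, x, y, z, wx, wy, wz, ...]. A call has 1 to 12 rows; each row is the pose to reach, as a shift and turn from the pose commanded when the call began, along the tool's axes at that moment; what a row does not reach only later rows make up. A row lasts 1/8 s, in which the tool goes at most 62.5 mm and 10.7 degrees, less where a joint would pass 70% of its speed; a pose out of reach is approached as far as the arm can. A call with a gripper value outside its range is refused whole. "fingers" is the closure, from 0 (fully open) to 1 (shut), set as the call begins (left out, the last holds). The fingers move at their own pace and stop on an object; "squeeze" is the grip in N (left out, the last holds). Time passes only in rows, so rows that repeat a pose let the fingers close. It gives the time, the measured TCP pose, the force, the opening and the grip force at its end, in the units of the state.
- bot.get_obs(): the state, without advancing time (a new reading comes with each control period).
- bot.snapshot(name): name is "scene" or "top"; returns a dict with "frame" (400x640x3 uint8, red, green, blue), "fov_y" (degrees; the focal length in pixels is half the picture's height over the tangent of half this angle, whatever the lens; pixels are square), "cx", "cy" (the principal point, pixels), "R" (3x3) and "t" (3): a world point X has camera coordinates R X + t. Camera axes: x right, y down, z forward; pixel columns grow to the right and rows downward; lengths in m; the calibration is good to about 2 mm. A picture is of the moment at which its call begins. There is no depth.
- bot.close_job(): hands the job in; it is judged then, once.
The state is a dict: "time_s": time; "joint_positions": joint angles; "joint_velocities": joint speeds; "effort": joint torques, N m; "eef_pos": TCP position; "tool_rot": TCP orientation; "ft_force": force on the tool from outside, world axes, zero at the start; "moment": the same for the moment, N m; "width": finger opening in m; "grasp_force": force on a finger pad.
Only numpy, scipy, OpenCV 4.12 (cv2) and the standard library are available. Lean on these libraries where they do the work, as an engineer would, in place of code of your own. Each camera call takes 0.05 s, during which the arm holds its last target. There are 200 camera calls.

TASK

A glaze test tile stands on its long edge in the wooden rack; a small notch in one upper corner marks the end that carries the label, and the label is on the face that has the notch at its upper left. Take the tile by the other half, lift it out and hold its label straight above the middle of the grey colour card, about 10 to 25 cm up, with the long edges level and the labelled face turned upward, tipped at least half-way from upright to flat. Finish while still holding it there, and leave the other things on the bench undisturbed.

Things in the scene. Friction and masses are not known exactly. Their poses are not given: they have to be found in the camera images.
- tile_center (a point): Centre of the buff clay test tile, 100 mm long (x), 9 thick (y), 46 high (z up), 55 to 115 g. It stands on a long edge in the rack's middle slot, its top 52 mm above the worktop. Blue-green glaze band from x = -18 to +18 mm; the ends look alike but for the notch at the top of the +x end. The label is on the +y face. Hold it by the half x < -5 mm, e.g. across its faces at x = -28 mm.
- tile_label (a point): Centre of the label, a white 24 x 24 mm patch with three dark brown bars on the tile's +y face only: in tile axes (those of tile_center) at x = +31, y = +4.5, z = -4 mm from the tile's centre. Seen with the notch at the top, the labelled face has the notch at its left.
- tile_notch (a point): Centre of the square 14 x 14 mm notch, its cut faces stained dark brown, through the tile's upper corner at its labelled (+x) end: 43 mm along +x and 16 mm above the tile's centre; same axes as tile_center.
- tile_rack: Fixed pale wooden rack, 116 (x) x 77 (y) x 18 mm high, three open-ended slots along x, 22 mm apart, 11 mm wide, floor 6 mm above the worktop (12 mm deep). Origin at the centre of its underside. Stands at any yaw and looks the same turned half round. The tile's axes are along the rack's; lift it straight up at least 14 mm to clear the slot.
- card_center (a point): Centre of the top of the colour card: a grey 90 x 62 mm card with two rows of colour swatches, 2 mm thick, fixed flat on the worktop. x along its long side, z up.
- ring_cutter_big: open steel ring cutter, 67 mm across, 22 mm tall; origin at the centre of its underside. Bystander.
- ring_cutter_small: open steel ring cutter, 47 mm across, 18 mm tall; origin at the centre of its underside. Bystander.
- rubber_kidney: red rubber kidney lying flat, 52 x 100 x 8 mm; origin at the centre of its underside. Bystander.
- wood_rib: light wooden rib lying flat, 58 x 109 x 8 mm; origin at the centre of its underside. Bystander.
- brooch: oval mottled grey glazed brooch, 41 x 60 x 7 mm; origin at the centre of its underside. Bystander.
Things that resemble listed ones, but are neither listed nor needed, are in the scene too. What is shaped like the part that bears card_center but yellow is not meant.

How it is judged (in metres and radians):
On the way:
1. the tile is lifted clear of the rack in the fingers (height (world z) of tile_center above 0.06 m and contact force between test_tile and the fingers above 0.5 N and contact force between test_tile and tile_rack below 0.05 N), for 0.2 s.
At the end, for the whole second after the job is handed in: The fingers hold the tile still by the half without the notch; the label centre is within 30 mm of straight above the card centre, 80 to 280 mm above the worktop; the labelled face looks up within 52 degrees of straight up; the long axis is level within 21 degrees (horizontal distance between tile_label and card_center below 0.03 m and height (world z) of tile_label between 0.08 and 0.28 m and angle between tile_center's own y axis and vertical below 0.9 rad and angle between tile_center's own x axis and vertical between 1.2 and 1.94 rad and x of the grasp point in the frame of tile_center below -0.005 m and contact force between test_tile and the fingers above 0.5 N and linear speed of test_tile below 0.03 m/s); the arm keeps its last pose, push and grip.
It fails at once if a bystander (ring cutters, kidney, rib, brooch) is moved more than 30 mm (distance of any of ring_cutter_big, ring_cutter_small, rubber_kidney, wood_rib, brooch from where it was at the start of the episode above 0.03 m).
It also fails if it takes over 35 s, if anything falls off the work surface, if the arm or the gripper's body presses on something with over 40 N, if the wrist force passes 120 N, or if a joint passes its speed limit or range.

## Working session

There is one attempt and no reset: what is moved stays moved. The work goes in short steps, Python scripts to look and compute and a tool call to move; the robot and the scene stay as the last step left them, time stands still between calls to the robot, and variables do not carry over. Pictures are saved under pics/ and viewed, at most 10 in all, crops included, and the job is handed in when it is done.

Besides the shell and the picture viewer there is one more tool, called after "Call:" by a JSON object that holds its "fn" and its "kwargs". servo_tool: Moves the arm, as the interface text tells. Its arguments: {"type":"object","properties":{"motion":{"type":"array"},"fingers":{"type":"number"},"squeeze":{"type":"number"}},"required":["motion"]}

```bash
mkdir -p pics; cat > h.py <<'E'
import numpy as np, cv2
from rig import bot
def snap(n,fn=None):
    s=bot.snapshot(n)
    if fn: cv2.imwrite(fn,s["frame"][:,:,::-1])
    return s
def ray(s,u,v):
    f=200/np.tan(np.radians(s["fov_y"])/2)
    R=np.array(s["R"]);t=np.array(s["t"])
    d=R.T@np.array([(u-s["cx"])/f,(v-s["cy"])/f,1]);return -R.T@t,d
def onz(s,u,v,z):
    o,d=ray(s,u,v);return o+d*(z-o[2])/d[2]
def proj(s,X):
    f=200/np.tan(np.radians(s["fov_y"])/2)
    c=np.array(s["R"])@X+np.array(s["t"]);return c[:2]/c[2]*f+[s["cx"],s["cy"]]
E
python3 - <<'E'
from h import *
for n in("top","scene"):
    s=snap(n,f"pics/{n}0.png");print(n,s["fov_y"],s["cx"],s["cy"],ray(s,320,200))
print(bot.get_obs())
E
```

```text
top 49.51161372891802 310.98099068563465 191.04746926762056 (array([0.46866767, 0.00338033, 1.16183731]), array([ 0.08450176, -0.04056933, -0.99602815]))
scene 43.18588652142741 319.6139550286173 203.0499763835501 (array([-0.14461723, -0.6308836 ,  1.08330125]), array([ 0.51917265,  0.44352843, -0.73060201]))
{'time_s': 0.1, 'joint_positions': array([ 7.36374030e+01,  6.67177848e+00,  8.26308017e+01, -2.55735745e-04,
        9.07540547e+01, -2.16618186e+00]), 'joint_velocities': array([ 0.07076105, -0.0124445 , -0.10373014,  0.09015712,  0.06506167,
        0.02188679]), 'effort': array([ 2.95065976e-03, -7.22919202e+01, -6.23858142e+01,  7.82102882e-02,
        2.28104851e-02, -1.18782141e-04]), 'eef_pos': array([0.16553307, 0.6543052 , 0.30208632]), 'tool_rot': array([-1.79943396e+02, -1.88515220e-03,  1.65803581e+02]), 'ft_force': array([-0.71382094, -0.27859766, -0.82984654]), 'moment': array([-0.00160296, -0.00384081, -0.01812393]), 'grasp_force': 0.0, 'width': 0.09300446995690503}
```

View pics/top0.png

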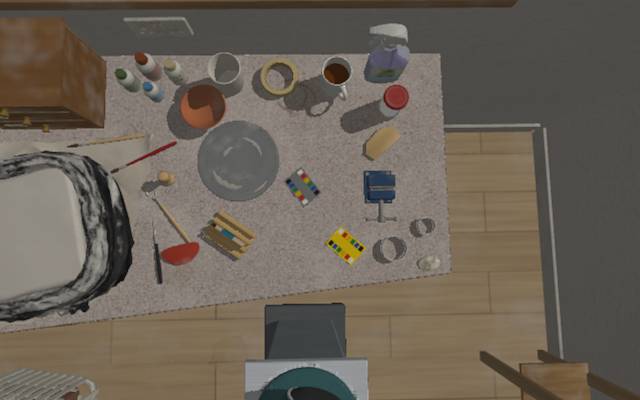

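View pics/scene0.png

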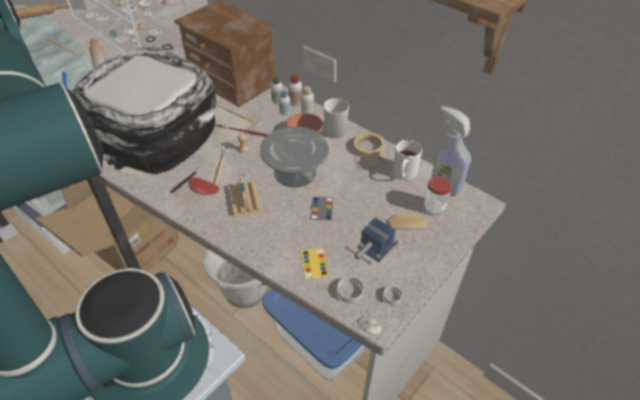

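The top view shows the rack with the tile at about (229,235), the grey card at (302,187) and the yellow decoy card at (346,245). In the scene view they are at (243,198), (321,208) and (315,263). Next I'll check the calibration and enlarge the rack in both views.

```bash
python3 - <<'E'
from h import *
a=snap("top");b=snap("scene")
for s in(a,b):
    print(np.round(s["R"],3).tolist(),proj(s,np.array([0,0,0.])),proj(s,bot.get_obs()["eef_pos"]))
print("card",onz(a,302,187,.002),onz(b,321,208,.002)); print("rack",onz(a,229,235,.018),onz(b,243,198,.018))
print("yel",onz(a,346,245,.002),onz(b,315,263,.002))
c=cv2.resize(a["frame"][200:270,190:270],None,fx=5,fy=5,interpolation=2)
d=cv2.resize(b["frame"][165:235,205:285],None,fx=5,fy=5,interpolation=2)
e=cv2.resize(a["frame"][160:215,265:345],None,fx=5,fy=4,interpolation=2)
f=cv2.resize(b["frame"][180:235,280:360],None,fx=5,fy=4,interpolation=2)
cv2.imwrite("pics/c1.png",np.vstack([np.hstack([c,d]),np.hstack([e,f])])[:,:,::-1])
E
```

```text
[[-0.017, -1.0, 0.018], [-0.994, 0.015, -0.106], [0.105, -0.02, -0.994]] [307.05068572 421.95756917] [-43.36843921 406.41873056]
[[0.657, -0.754, 0.008], [-0.551, -0.486, -0.678], [0.515, 0.441, -0.735]] [148.39235079 356.26591861] [19.8181095  99.61376675]
card [0.60291663 0.00392932 0.002     ] [0.60183122 0.00263848 0.002     ]
rack [0.47755512 0.19664896 0.018     ] [0.47092972 0.18787071 0.018     ]
yel [ 0.44597629 -0.11070565  0.002     ] [ 0.44431642 -0.11316043  0.002     ]
```

View pics/c1.png

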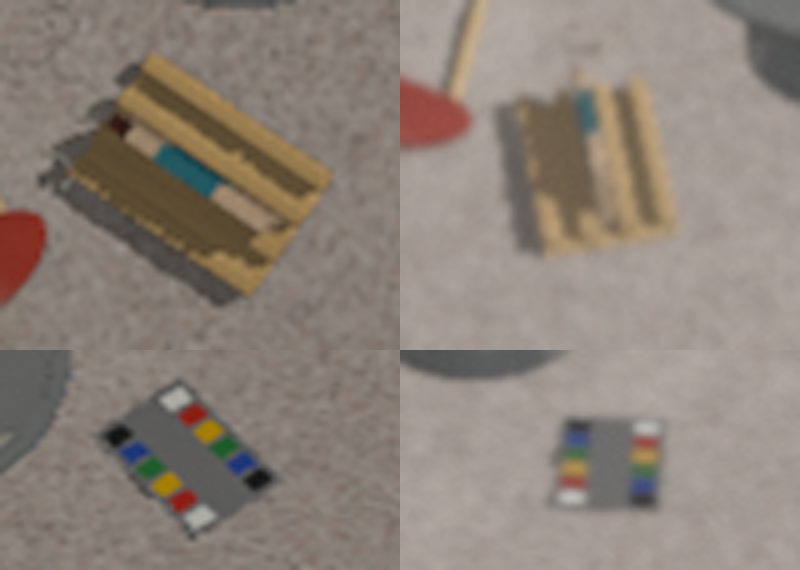

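The crops show the dark notch stain at top-view pixel (214,225), so the labelled +x end is the upper left and the tile's yaw is about 58°. The other end is at about (245,244). The card meant is the grey one at (302,187), since the one at (346,245) is yellow. Next I'll refine the tile pose.

```bash
python3 - <<'E'
from h import *
a=snap("top");b=snap("scene")
def teal(s,r):
    f=s["frame"];h=cv2.cvtColor(f,cv2.COLOR_RGB2HSV);m=((h[...,0]>85)&(h[...,0]<110)&(h[...,1]>110)).astype(np.uint8)
    k=np.zeros_like(m);k[r[0]:r[1],r[2]:r[3]]=m[r[0]:r[1],r[2]:r[3]];return k
for s,r in((a,(205,265,195,265)),(b,(170,230,215,275))):
    ys,xs=np.nonzero(teal(s,r));print("teal",len(xs),xs.mean(),ys.mean(),cv2.minAreaRect(np.c_[xs,ys].astype(np.float32)))
    print(onz(s,xs.mean(),ys.mean(),.045))
    h=cv2.cvtColor(s["frame"],cv2.COLOR_RGB2HSV)
    m=np.zeros((400,640),np.uint8);m[r[0]:r[1],r[2]:r[3]]=((h[...,0]>11)&(h[...,0]<24)&(h[...,1]>95))[r[0]:r[1],r[2]:r[3]]*255
    m=cv2.morphologyEx(m,3,np.ones((5,5)))
    n,l,st,ce=cv2.connectedComponentsWithStats(m);i=1+st[1:,4].argmax()
    ys,xs=np.nonzero(l==i);R=cv2.minAreaRect(np.c_[xs,ys].astype(np.float32))
    P=np.array([onz(s,u,v,.018)[:2] for u,v in np.c_[xs,ys]]);R=cv2.minAreaRect((P*1000).astype(np.float32));print("rackrect mm",R)
# drawn overlay of candidate rack/tile outline
yaw=np.radians(58);c,q=np.cos(yaw),np.sin(yaw)
outs=[]
for s,(x0,y0),(r0,c0) in((a,(.4765,.194),(195,185)),(b,(.4765,.194),(160,200))):
    im=cv2.resize(s["frame"][r0:r0+80,c0:c0+80],None,fx=5,fy=5,interpolation=2)
    def poly(L,W,z,col):
        p=[(proj(s,np.array([x0+c*i*L-q*j*W,y0+q*i*L+c*j*W,z]))-[c0,r0]+.5)*5 for i,j in((1,1),(1,-1),(-1,-1),(-1,1))]
        cv2.polylines(im,[np.int32(p)],True,col,1)
    poly(.058,.0385,.018,(255,0,0));poly(.05,.0045,.052,(255,255,0));outs.append(im)
cv2.imwrite("pics/c2.png",np.hstack(outs)[:,:,::-1])
# stand: disc
print("stand triang")
def tri(p,q2):
    o,d=ray(a,*p);o2,d2=ray(b,*q2);A=np.c_[d,-d2];k=np.linalg.lstsq(A,o2-o,rcond=None)[0];print(o+d*k[0],o2+d2*k[1])
tri((239,160),(294,150))
E
```

```text
teal 53 227.32075471698113 233.54716981132074 ((227.1351318359375, 233.31082153320312), (12.206002235412598, 4.3011627197265625), 35.53767776489258)
[0.48111045 0.19637212 0.045     ]
rackrect mm ((479.2532043457031, 194.9846954345703), (115.1993408203125, 76.78076171875), 55.057769775390625)
teal 0 nan nan ((0.0, 0.0), (0.0, 0.0), 0.0)
[nan nan nan]<stdin>:7: RuntimeWarning: Mean of empty slice.
  ret = ret.dtype.type(ret / rcount)
<stdin>:8: RuntimeWarning: Mean of empty slice.
Traceback (most recent call last):
ValueError: attempt to get argmax of an empty sequence
```

```bash
cat > ov.py <<'E'
from h import *
a=snap("top");b=snap("scene")
yaw=np.radians(55.3);c,q=np.cos(yaw),np.sin(yaw);x0,y0=.4785,.1945
h=cv2.cvtColor(b["frame"],cv2.COLOR_RGB2HSV)[170:230,215:275]
m=((h[...,0]>80)&(h[...,0]<115)&(h[...,1]>70));ys,xs=np.nonzero(m);print(len(xs),xs.mean()+215,ys.mean()+170)
print("expected teal",proj(b,np.array([x0,y0,.045])),proj(a,np.array([x0,y0,.047])))
m=(((h[...,0]>10)&(h[...,0]<24)&(h[...,1]>75))*255).astype(np.uint8);m=cv2.morphologyEx(m,3,np.ones((5,5)))
n,l,st,ce=cv2.connectedComponentsWithStats(m);i=1+st[1:,4].argmax();ys,xs=np.nonzero(l==i)
P=np.array([onz(b,u+215,v+170,.018)[:2] for u,v in zip(xs,ys)]);print("scene rack mm",cv2.minAreaRect((P*1000).astype(np.float32)))
outs=[]
for s,(r0,c0) in((a,(195,185)),(b,(160,200))):
    im=cv2.resize(s["frame"][r0:r0+80,c0:c0+80],None,fx=5,fy=5,interpolation=2)
    def poly(L,W,z,col):
        p=[(proj(s,np.array([x0+c*i*L-q*j*W,y0+q*i*L+c*j*W,z]))-[c0,r0]+.5)*5 for i,j in((1,1),(1,-1),(-1,-1),(-1,1))]
        cv2.polylines(im,[np.int32(p)],True,col,1)
    poly(.058,.0385,.018,(255,0,0));poly(.05,.0045,.052,(255,255,0));outs.append(im)
cv2.imwrite("pics/c2.png",np.hstack(outs)[:,:,::-1])
def tri(p,q2):
    o,d=ray(a,*p);o2,d2=ray(b,*q2);k=np.linalg.lstsq(np.c_[d,-d2],o2-o,rcond=None)[0];print("stand",o+d*k[0],o2+d2*k[1])
tri((239,160),(294,150))
E
python3 ov.py
```

```text
7 241.71428571428572 186.57142857142858
expected teal [242.37529857 188.9833877 ] [227.91836662 234.55702062]
scene rack mm ((473.633544921875, 187.76068115234375), (122.97042083740234, 74.41333770751953), 55.19751739501953)
stand [0.66250971 0.1597996  0.09231765] [0.66128485 0.16098538 0.09226908]
```

View pics/c2.png

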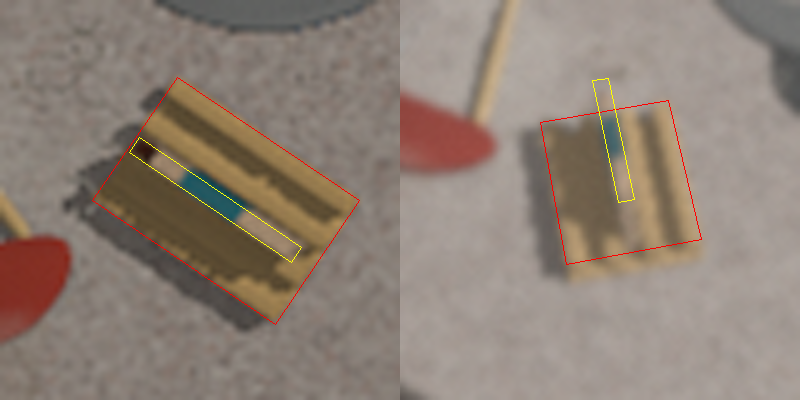

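The overlay matches the rack in the top view at 115 × 77 mm, and the notch is at crop (140,148). Across the slot the two views agree. Tile centre is about (0.477, 0.193) with yaw 55°, and the stand's rim is about 0.092 m high. Now I'll work out the move to a hover.

```bash
cat > mv.py <<'E'
from h import *
from scipy.spatial.transform import Rotation as Ro
def delta(p,rpy):
    o=bot.get_obs();R=Ro.from_euler("xyz",o["tool_rot"],degrees=True)
    T=rpy if isinstance(rpy,Ro) else Ro.from_euler("xyz",rpy,degrees=True)
    return np.round(np.r_[R.inv().apply(np.array(p)-o["eef_pos"])*1000,(R.inv()*T).as_rotvec(degrees=True)],1)
E
python3 -c "
from mv import *
print(delta([.458,.166,.30],[180,0,235.2]).tolist())"
```

```text
[-403.3, -401.7, 2.7, -0.0, -0.0, -69.4]
```

Call:
{"fn": "servo_tool", "kwargs": {"motion": [-403,-402,0,0,0,-69.4,-403,-402,0,0,0,-69.4,-403,-402,0,0,0,-69.4,-403,-402,0,0,0,-69.4,-403,-402,0,0,0,-69.4,-403,-402,0,0,0,-69.4,-403,-402,0,0,0,-69.4,-403,-402,0,0,0,-69.4,-403,-402,0,0,0,-69.4,-403,-402,0,0,0,-69.4,-403,-402,0,0,0,-69.4,-403,-402,0,0,0,-69.4], "fingers": 0}}

```text
time_s: 1.9
eef_pos: [0.4573, 0.1664, 0.3028]
tool_rot: [180.0, 0.0, -124.8]
ft_force: [0.1, 0.8, -0.1]
width: 0.0931
grasp_force: 0.0
```

```bash
python3 -c "
from mv import *
o=bot.get_obs();print(o['eef_pos'],o['tool_rot'],o['joint_positions'],o['ft_force'])
print(delta([.458,.166,.30],[180,0,235.2]).tolist(),delta([.458,.166,.11],[180,0,235.2]).tolist())"
```

```text
[0.45733831 0.16639315 0.30279599] [ 1.79988724e+02  7.65566486e-03 -1.24784226e+02] [ 1.69832579e+01 -1.73608329e+01  1.04956423e+02  1.36071146e-02
  9.24053745e+01 -1.28231946e+02] [ 0.12471893  0.83586079 -0.06963066]
[-0.1, -0.8, 2.8, 0.0, 0.0, 0.0] [-0.0, -0.8, 192.8, 0.0, 0.0, 0.0]
```

Call:
{"fn": "servo_tool", "kwargs": {"motion": [0,-1,50,0,0,0,0,-1,100,0,0,0,0,-1,140,0,0,0,0,-1,170,0,0,0,0,-1,185,0,0,0,0,-1,193,0,0,0,0,-1,193,0,0,0]}}

```text
time_s: 2.78
eef_pos: [0.4586, 0.1656, 0.1102]
tool_rot: [-180.0, 0.0, -124.8]
ft_force: [0.6, -0.0, 0.1]
width: 0.0931
grasp_force: 0.0
```

```bash
python3 -c "
from mv import *
o=bot.get_obs();print(o['eef_pos'],o['ft_force'])
a=snap('top');b=snap('scene')
f=lambda s,r,c:cv2.resize(s['frame'][r:r+100,c:c+100],None,fx=4,fy=4,interpolation=2)
cv2.imwrite('pics/c3.png',np.hstack([f(a,185,180),f(b,140,200)])[:,:,::-1])"
```

```text
[0.4585986  0.16556986 0.11019684] [ 0.63176034 -0.00785848  0.09450247]
```

View pics/c3.png

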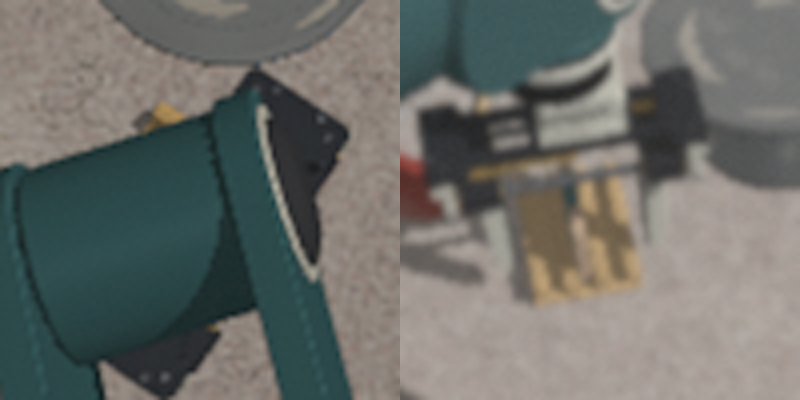

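The scene view shows the fingers straddling the tile, at crop (495,240) and (655,215), with the tile midway at about (578,235). I'll close gently.

Call:
{"fn": "servo_tool", "kwargs": {"motion": [0,0,0,0,0,0,0,0,0,0,0,0,0,0,0,0,0,0,0,0,0,0,0,0,0,0,0,0,0,0,0,0,0,0,0,0,0,0,0,0,0,0,0,0,0,0,0,0], "fingers": 1, "squeeze": 10}}

```text
time_s: 3.88
eef_pos: [0.4585, 0.1653, 0.1098]
tool_rot: [-180.0, 0.0, -124.8]
ft_force: [-0.2, -0.4, 0.4]
width: 0.0177
grasp_force: 0.0
```

Call:
{"fn": "servo_tool", "kwargs": {"motion": [0,0,0,0,0,0,0,0,0,0,0,0,0,0,0,0,0,0,0,0,0,0,0,0]}}

```text
time_s: 4.38
eef_pos: [0.4585, 0.1653, 0.1097]
tool_rot: [180.0, -0.0, -124.8]
ft_force: [-0.7, 0.4, -0.5]
width: 0.009
grasp_force: 10.0
```

Gripped at 9 mm width with almost no side force. Now a firm squeeze and a straight lift.

Call:
{"fn": "servo_tool", "kwargs": {"motion": [0,0,0,0,0,0,0,0,0,0,0,0,0,0,-8,0,0,0,0,0,-20,0,0,0,0,0,-45,0,0,0,0,0,-80,0,0,0,0,0,-120,0,0,0,0,0,-160,0,0,0,0,0,-190,0,0,0,0,0,-190,0,0,0], "squeeze": 45}}

```text
time_s: 5.62
eef_pos: [0.4588, 0.1653, 0.3028]
tool_rot: [-179.8, 0.2, -124.8]
ft_force: [0.4, -0.6, -1.5]
width: 0.0091
grasp_force: 45.0
```

```bash
cat > plan.py <<'E'
from mv import *
o=bot.get_obs();print(o['eef_pos'],o['ft_force'],o['grasp_force'],o['width'])
# grip height: grasp z=.045 vs tile centre z .029; tile frame in tool: x=-tool x, z=-tool z, y=tool y
lab=np.array([-(31+33),4.5,65+16+4])/1000   # label in tool frame: tool x=-(tile x+33), z=65+16-(tile z)
th=60
for yaw in(90,):
    # untilted tool down at yaw, then tilted about tile x (= -tool x) by +th
    T=Ro.from_euler("xyz",[180,0,yaw],degrees=True)*Ro.from_rotvec([-th,0,0],degrees=True)
    M=T.as_matrix();print(M.round(2).tolist(),"tile y up",M[2,1])
    p=np.array([.602,.003,.19])-T.apply(lab);print("tcp",p,delta(p,T).tolist())
    # yaw only first
    print("yaw only",delta([.47,.10,.30],[180,0,yaw]).tolist())
E
python3 plan.py
```

```text
[0.45879724 0.16534594 0.30278837] [ 0.43109721 -0.5716733  -1.45035579] 44.99933838844299 0.009110656912765544
[[0.0, 0.5, 0.87], [1.0, -0.0, -0.0], [0.0, 0.87, -0.5]] tile y up 0.8660254037844386
tcp [0.52613784 0.067      0.22860289] [42.6, -111.2, 74.3, -23.0, -73.8, 128.4]
yaw only [47.3, -46.5, 2.8, 0.2, 0.3, 145.2]
```

Call:
{"fn": "servo_tool", "kwargs": {"motion": [10,-10,0,0,0,20,25,-25,0,0,0,60,47,-46,0,0,0,145,47,-46,0,0,0,145,47,-46,0,0,0,145,47,-46,0,0,0,145,47,-46,0,0,0,145,47,-46,0,0,0,145,47,-46,0,0,0,145,47,-46,0,0,0,145,47,-46,0,0,0,145,47,-46,0,0,0,145]}}

```text
time_s: 7.12
eef_pos: [0.4691, 0.1004, 0.2987]
tool_rot: [-179.9, -0.0, 105.9]
ft_force: [-0.1, 0.9, -0.9]
width: 0.009
grasp_force: 45.0
```

Call:
{"fn": "servo_tool", "kwargs": {"motion": [0,0,0,0,0,0]}}

```text
time_s: 7.25
eef_pos: [0.4692, 0.1004, 0.2989]
tool_rot: [-179.9, -0.0, 106.3]
ft_force: [-0.4, -0.5, -0.9]
width: 0.0086
grasp_force: 45.0
```

```bash
python3 plan.py; python3 -c "
from mv import *
o=bot.get_obs();print(o['tool_rot'],o['joint_positions'])"
```

```text
[0.46920884 0.10035167 0.29892361] [-0.42022448 -0.45303429 -0.913675  ] 45.000770688056946 0.008616145525154087
[[0.0, 0.5, 0.87], [1.0, -0.0, -0.0], [0.0, 0.87, -0.5]] tile y up 0.8660254037844386
tcp [0.52613784 0.067      0.22860289] [-48.0, 45.3, 70.3, -59.6, -8.6, 14.8]
yaw only [-0.6, 0.7, -1.1, -0.1, 0.0, 16.3]
[-1.79940842e+02 -7.48557356e-03  1.06344251e+02] [ 9.02584857e+00 -1.82074841e+01  1.05968384e+02 -1.11287894e-04
  9.22987301e+01 -7.31841071e+00]
```

Call:
{"fn": "servo_tool", "kwargs": {"motion": [-12,11,10,-10,-1.4,2.5,-24,22,25,-20,-2.8,5,-36,34,45,-30,-4.3,7.4,-48,45,60,-40,-5.7,10,-48,45,70,-50,-7.2,12.3,-48,45,70,-59.6,-8.6,14.8,-48,45,70,-59.6,-8.6,14.8,-48,45,70,-59.6,-8.6,14.8,-48,45,70,-59.6,-8.6,14.8,-48,45,70,-59.6,-8.6,14.8]}}

```text
time_s: 8.5
eef_pos: [0.5264, 0.0668, 0.2302]
tool_rot: [120.0, 0.1, 89.9]
ft_force: [-1.1, -0.4, -1.4]
width: 0.0085
grasp_force: 45.0
```

```bash
cat > chk.py <<'E'
from mv import *
o=bot.get_obs();print(o['eef_pos'],o['tool_rot'],o['joint_positions'],o['grasp_force'],o['width'])
R=Ro.from_euler("xyz",o["tool_rot"],degrees=True);L=o['eef_pos']+R.apply([-.064,.0045,.085]);print("label pred",L)
a=snap('top');b=snap('scene');p=proj(a,L);q=proj(b,L);print(p,q)
def f(s,c):
    r,k=int(c[1])-50,int(c[0])-50;print(r,k);return cv2.resize(s['frame'][r:r+100,k:k+100],None,fx=4,fy=4,interpolation=2)
cv2.imwrite('pics/c4.png',np.hstack([f(a,p),f(b,q)])[:,:,::-1])
E
python3 chk.py
```

```text
[0.52644886 0.06683077 0.23024714] [1.20010847e+02 8.23301690e-02 8.99447244e+01] [  7.00735335 -33.8469682  133.09050133 -16.77167843  21.80464192
  19.10742042] 44.99933660030365 0.00854227025677708
label pred [0.60224188 0.0027022  0.19172189]
[302.36417985 177.62213329] [321.79738736 159.13530844]
127 252
109 271
```

View pics/c4.png

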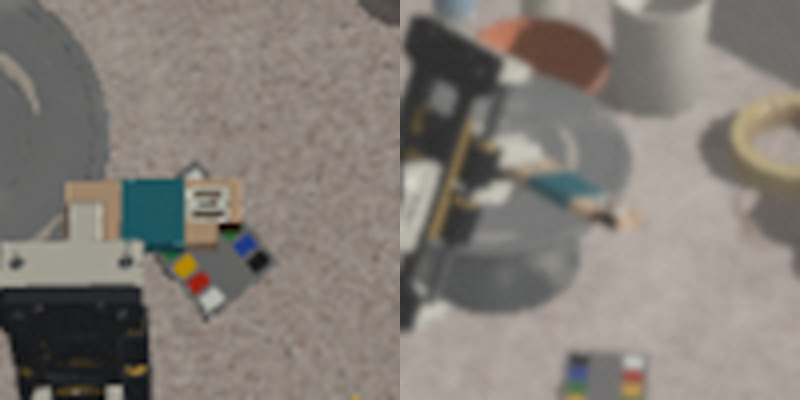

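The top view shows the label facing up at crop (208,203), which is pixel (304,178). I predicted (302,178), so it is within about 5 mm of straight above the card centre. The tile is level and held by its unnotched half.

Call:
{"fn": "servo_tool", "kwargs": {"motion": [0,0,0,0,0,0,0,0,0,0,0,0]}}

```text
time_s: 8.85
eef_pos: [0.5261, 0.0669, 0.2297]
tool_rot: [120.0, 0.0, 89.9]
ft_force: [-0.2, 0.8, -0.1]
width: 0.0089
grasp_force: 45.0
```

```bash
python3 -c "
from rig import bot
print(bot.close_job())"
```

```text
the job is handed in; nothing more can be done
None
```

The job is handed in, no verdict returned: the tile is held by its unnotched half with the label facing up (60° from upright), within about 5 mm of straight above the grey card's centre and about 19 cm up.

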